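Find the loose floor panel of a keepsake box

ROBOT

A 6-joint arm with a two-finger parallel gripper is mounted at the origin on the work surface. World frame = base frame: x ahead of the robot, y to its left, z up, the work surface at z = 0. Lengths are in m, angles in rad, forces in N, time in s.
With the tool pointing down it reaches from about 0.325 to 0.75 m from the base axis. Payload 7.6 kg.
Tool frame: the origin (TCP) lies midway between the tips of the shut fingers; the grasp point (between the pads) lies 19 mm behind it (ctrl.tcp_to_grasp is the z of the grasp point in the tool frame, in m); z points along the fingers, y is the line along which they close (so a half turn about z gives the same grasp; the last joint's range is limited). The gripper opens to 85 mm and grips with 20 to 120 N. Pads are 22 mm wide; open, the fingers measure 114 mm over their backs; the gripper's body (76 mm by 85 mm) begins 54 mm behind the grasp point. The pads swing forward as they close: fully open they stand 13 mm farther back than shut.
Start: joints at [-1.204, 0.052, 1.401, -0, 1.689, -0.07], TCP at [0.222, -0.476, 0.231] pointing down, gripper open.
Joint ranges: [-2.9, 2.9], [-0.91, 2.17], [0.12, 2.37], [-1.06, 4.2], [0.26, 2.73], [-2.93, 2.93]. Speed limits (rad/s): [2.57, 2.57, 3.01, 3.14, 3.14, 3.14].

INTERFACE

Orientations are given as a rotation vector (axis times angle).
In Python, from workcell import ctrl gives the robot as it stands.
- The arm moves only by the tool steer_hand, called after "Emit:" in YAML: its name, and indented under it one key for each argument. Schema: {"type":"object","properties":{"segments":{"type":"array","items":{"type":"array","items":{"type":"array","items":{"type":"number"},"minItems":7,"maxItems":7},"minItems":1,"maxItems":10},"minItems":1,"maxItems":1},"clamp_n":{"type":"number"},"only":{"type":"string"},"quiet":{"type":"boolean"},"lines":{"type":"string"}},"required":["segments"],"additionalProperties":false}. segments is a list that holds a single list of rows (three levels of brackets), with 1 to 10 rows, each of 7 numbers: the finger opening in m, then dx, dy, dz in shares of 0.4 m (1.0 is 0.4 m), then a rotation vector rx, ry, rz in parts of the range, where 1.0 means pi rad; each row is the pose to reach, as a shift and turn from the pose commanded when the call began, along the tool's axes at that moment; what a row does not reach only later rows make up. A row lasts 1/10 s, in which the tool goes at most 0.05 m and 0.15 rad, less where a joint would pass 70% of its speed; a pose out of reach is approached as far as the arm can. The fingers move at their own pace and stop on an object; clamp_n is the grip in N (left out, the last holds). Time passes only in rows, so rows that do not move let the fingers close. The tool returns the time, the measured TCP pose, the force, the opening and the grip force at its end. only (a regular expression) keeps the lines of the reply that match it, lines (a string "A,B") keeps lines A to B, and quiet returns only ok. No shift or turn number may pass 1 either way. Input that does not fit is refused with a message, and nothing moves.
- ctrl.observe(): the state, without advancing time (a new reading comes with each control period).
- ctrl.snapshot(name): name is "scene" or "top" or "wrist"; returns a dict with "img" (420x560x3 uint8, red, green, blue), "vertical_fov" (degrees; the focal length in pixels is half the picture's height over the tangent of half this angle, whatever the lens; pixels are square), "cx", "cy" (the principal point, pixels), "dist_coeffs" ([k1, k2, p1, p2, k3] as OpenCV has them; the pictures are not rectified), "rvec" (rotation vector, rad) and "tvec" (3), from world to camera coordinates, as OpenCV has them. Camera axes: x right, y down, z forward; pixel columns grow to the right and rows downward; lengths in m; the calibration is good to about 2 mm. A picture is of the moment at which its call begins. There is no depth.
- ctrl.finish_job(): hands the job in; it is judged then, once.
The state is a dict: "time_s": time; "q": joint angles; "qvel": joint speeds; "tau": joint torques, N m; "tcp_pos": TCP position; "orientation": TCP orientation; "contact_force": force on the tool from outside, world axes, zero at the start; "torque": the same for the moment, N m; "opening": finger opening in m; "gripper_force": force on a finger pad.
Only numpy, scipy, OpenCV 4.12 (cv2) and the standard library are available. Lean on these libraries where they do the work, as an engineer would, in place of code of your own. Each camera call takes 0.05 s, during which the arm holds its last target. There are 200 camera calls.

TASK

The white keepsake box has a secret compartment: of the six identical ridged panels in its floor five are glued down and one is just laid in. Feel which one is loose by tugging lightly at the ridges (stop as soon as a panel resists, the glue must not be torn), lift that panel out and set it down gently, without dropping it, flat and ridge up in the middle of the brass tray, then let go. Leave the plant pot, the books and the candle jar alone, and do not shove the tray about.

Things in the scene. Friction and masses are not known exactly. Their poses are not given: they have to be found in the camera images.
- keepsake_box: Open white wooden box with brass bands, fixed to the table: outside 238 (x) x 246 (y) mm, walls 8 mm thick, 65 mm high. Origin: centre of its underside, z up. Its floor is six identical panels, in two rows of three; each has an upright pale ridge along box x to grip across box y, with at least 38 mm free on both sides. Any one of the six is loose (80 to 170 g) and lifts straight out.
- box_floor (a point): Centre of the panelled floor, 26 mm above the table, axes as the box. Panels: 106 (x) x 66 (y) x 8 mm, undersides 18 mm and tops 26 mm above the table; on each a ridge 90 (x) x 14 (y) mm, 20 mm high. Glued panels give about 0.4 mm per newton of upward pull and spring back; at 8 mm (20 N) the glue tears.
- tray: Round brass tray standing loose on the table, 0.8 kg, 230 mm across, flat inside to 110 mm radius, floor 5 mm thick, rim 20 mm high, two small loop handles outside the rim. Origin: centre of its underside, z up.
- planter: White ceramic plant pot with a succulent, 100 mm across, pot 95 mm and leaves 145 mm high; origin at the centre of its underside. Leave alone.
- books: Pile of three books, grey on top, white below, 140 (x) x 200 (y) x 48 mm; origin at the centre of its underside. Leave alone.
- candle: White candle jar with a brass lid, 76 mm across, 85 mm high; origin at the centre of its underside. Leave alone.
- ridge_1 (a point): Centre of the top of the floor-panel ridge at box x -55, y -70 mm, 46 mm above the table; its axes are the box's. It marks the place in the box and stays there when a panel is taken out.
- ridge_2 (a point): Centre of the top of the floor-panel ridge at box x -55, y +0 mm, 46 mm above the table; its axes are the box's. It marks the place in the box and stays there when a panel is taken out.
- ridge_3 (a point): Centre of the top of the floor-panel ridge at box x -55, y +70 mm, 46 mm above the table; its axes are the box's. It marks the place in the box and stays there when a panel is taken out.
- ridge_4 (a point): Centre of the top of the floor-panel ridge at box x +55, y -70 mm, 46 mm above the table; its axes are the box's. It marks the place in the box and stays there when a panel is taken out.
- ridge_5 (a point): Centre of the top of the floor-panel ridge at box x +55, y +0 mm, 46 mm above the table; its axes are the box's. It marks the place in the box and stays there when a panel is taken out.
- ridge_6 (a point): Centre of the top of the floor-panel ridge at box x +55, y +70 mm, 46 mm above the table; its axes are the box's. It marks the place in the box and stays there when a panel is taken out.

How it is judged:
On the way, in this order (a step that is already met when the one before it is completed fails the run):
1. the loose panel is held in the gripper, lifted clear above the walls of the box (contact force between the fingers and panel_0_c1 above 0.5 N and z of panel_0_c0 in the frame of keepsake_box above 0.075 m), for 0.1 s.
2. the loose panel is lowered onto the tray while still held: within 10 mm of the tray's floor, not dropped from higher (contact force between the fingers and panel_0_c1 above 0.5 N and z of panel_0_c0 in the frame of tray below 0.019 m and horizontal distance between panel_0_c0 and tray below 0.06 m), for 0.05 s.
At the end, for the whole second after the job is handed in: the loose panel lies flat on the tray's floor, ridge up (within 0.1 rad), its centre within 40 mm of the tray's centre, and the tray lies flat on the table (z of panel_0_c0 in the frame of tray between 0.005 and 0.013 m and horizontal distance between panel_0_c0 and tray below 0.04 m and angle between panel_0_c0's own z axis and vertical below 0.1 rad and angle between tray's own z axis and vertical below 0.05 rad); the robot touches nothing.
It fails at once if a glued panel is pulled up more than 8 mm (about 20 N): the glue tears (z of any of panel_1_c0, panel_2_c0, panel_3_c0, panel_4_c0, panel_5_c0 in the frame of keepsake_box above 0.03 m).
It fails at once if the plant pot, the books or the candle jar are moved more than 15 mm (distance of any of planter, books, candle from where it was at the start of the episode above 0.015 m).
It fails at once if the tray is shoved more than 40 mm (distance of tray from where it was at the start of the episode above 0.04 m).
It also fails if it takes over 72 s, if anything falls off the work surface, if the arm or the gripper's body presses on something with over 40 N, if the wrist force passes 120 N, or if a joint passes its speed limit or range.

## Working session

There is one attempt and no reset: what is moved stays moved. The work goes in short steps, Python scripts to look and compute and a tool call to move; the robot and the scene stay as the last step left them, time stands still between calls to the robot, and variables do not carry over. Pictures are saved under pics/ and viewed, at most 10 in all, crops included, and the job is handed in when it is done.

```bash
mkdir -p pics; ls
```

Run:
```python
from workcell import ctrl
import cv2,numpy as np,pickle
for n in("top","scene"):
    s=ctrl.snapshot(n); cv2.imwrite(f"pics/{n}0.png",s["img"][:,:,::-1]); pickle.dump(s,open(f"pics/{n}0.pkl","wb"))
    R=cv2.Rodrigues(np.array(s["rvec"]))[0]; print(n,-R.T@np.array(s["tvec"]).ravel(),R[2],s["vertical_fov"],s["dist_coeffs"])
print(ctrl.observe())
```

```text
pics
workcell.py
top [ 0.36041665 -0.00293984  1.51064876] [ 0.17464219  0.00727534 -0.98460509] 47.194698847689125 [-0.16474624  0.          0.          0.          0.        ]
scene [1.29798059 0.09942414 1.06950551] [-0.5576955  -0.08924983 -0.82523342] 48.71763440830857 [-0.11187349  0.          0.          0.          0.        ]
{'time_s': 0.1, 'q': array([-1.20429671e+00,  5.27592334e-02,  1.40164047e+00,  1.90864364e-05,
        1.68861081e+00, -7.03069661e-02]), 'qvel': array([ 0.00056939, -0.00139123, -0.00286271,  0.00015526,  0.00051125,
       -0.00113339]), 'tau': array([ 1.54366204e-03, -3.82583570e+01, -3.60984385e+01, -3.95921870e-05,
        4.83050913e-03,  1.59484637e-05]), 'tcp_pos': array([ 0.22202298, -0.47543652,  0.23055555]), 'orientation': array([-3.06559051e+00, -6.80391364e-01,  2.99047601e-04]), 'contact_force': array([0.9898108 , 0.2245416 , 0.18423504]), 'torque': array([ 0.01671041, -0.00905033,  0.00909486]), 'gripper_force': 0.0, 'opening': 0.0855086010830094}
```

View pics/top0.png

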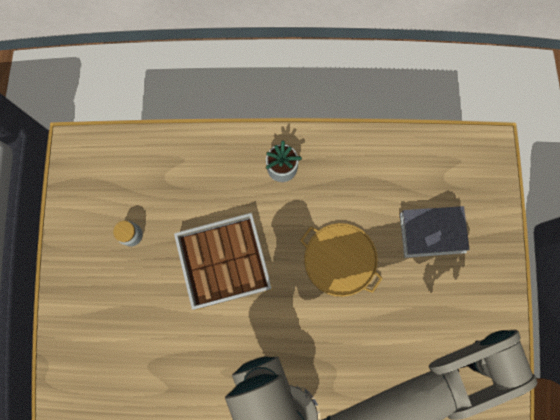

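View pics/scene0.png

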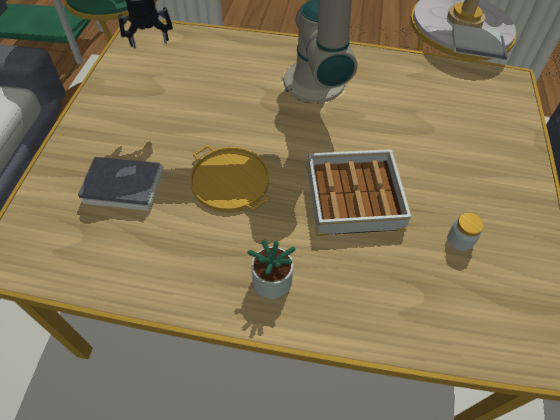

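The top view shows the box around (223,261), tray (341,258), planter (283,160), books (435,231) and candle (126,234). The scene view shows the box around (358,192) and the tray (230,180). Next I'll mask the ridges and box.

Create h.py:
```python
import cv2,numpy as np,pickle
def cam(s):
    f=210/np.tan(np.radians(s["vertical_fov"])/2)
    K=np.array([[f,0,s["cx"]],[0,f,s["cy"]],[0,0,1.]])
    R=cv2.Rodrigues(np.array(s["rvec"],float))[0]
    return K,np.array(s["dist_coeffs"],float),R,np.array(s["tvec"],float).ravel()
def ray(s,uv):
    K,d,R,t=cam(s); p=cv2.undistortPoints(np.array(uv,float).reshape(-1,1,2),K,d).reshape(-1,2)
    return -R.T@t,np.c_[p,np.ones(len(p))]@R
def onz(s,uv,z):
    c,v=ray(s,uv); return c+v*((z-c[2])/v[:,2:])
def tri(s1,a,s2,b):
    c1,v1=ray(s1,a);c2,v2=ray(s2,b);o=[]
    for x,y in zip(v1,v2):
        k=np.linalg.lstsq(np.c_[x,-y],c2-c1,rcond=None)[0]; p,q=c1+k[0]*x,c2+k[1]*y
        o.append(np.r_[(p+q)/2,np.linalg.norm(p-q)])
    return np.array(o)
def proj(s,P):
    K,d,R,t=cam(s); return cv2.projectPoints(np.array(P,float).reshape(-1,1,3),np.array(s["rvec"],float),t,K,d)[0].reshape(-1,2)
```

Run:
```python
from h import *
T=pickle.load(open("pics/top0.pkl","rb"));S=pickle.load(open("pics/scene0.pkl","rb"))
a=cv2.resize(T["img"][200:320,165:285],None,fx=4.5,fy=4.5,interpolation=cv2.INTER_CUBIC)
b=cv2.resize(S["img"][140:245,300:420],None,fx=4.5,fy=4.5,interpolation=cv2.INTER_CUBIC)
h=max(a.shape[0],b.shape[0]);b=cv2.copyMakeBorder(b,0,h-b.shape[0],0,0,0)
# fit in 800 wide
c=np.hstack([a,b]);c=cv2.resize(c,None,fx=.74,fy=.74);cv2.imwrite("pics/c1.png",c[:,:,::-1]);print(c.shape)
for n,s,(x0,x1,y0,y1) in(("top",T,(300,385,215,300)),("scene",S,(186,275,145,215))):
    hsv=cv2.cvtColor(s["img"],cv2.COLOR_RGB2HSV)
    for p in [(341,235),(320,270),(290,230),(360,200)] if n=="top" else [(230,165),(215,190),(240,230)]: print(n,p,hsv[p[1],p[0]])
```

```text
(400, 799, 3)
top (341, 235) [ 21 155 156]
top (320, 270) [ 19 152 119]
top (290, 230) [ 19 110  97]
top (360, 200) [ 19  92 172]
scene (230, 165) [ 21 168 108]
scene (215, 190) [ 21 169 107]
scene (240, 230) [ 20  98 164]
```

View pics/c1.png

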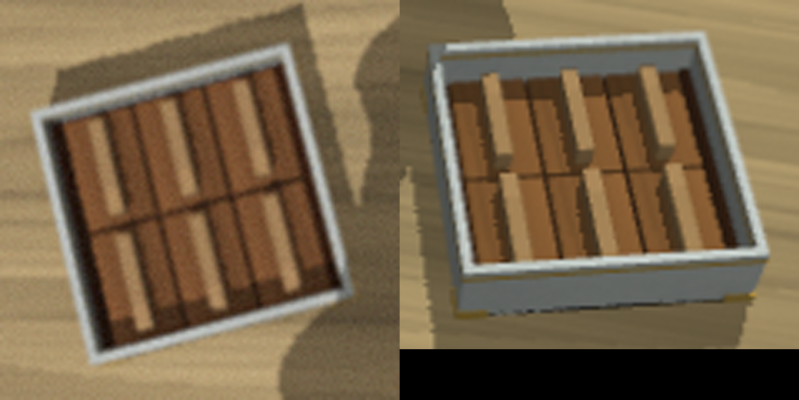

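The left crop (top view) shows rim corners at about (32,113), (290,44), (352,296) and (92,363), with six pale ridges. The right crop (scene view) shows the same corners, plus the ridge tops.

Run:
```python
from h import *
np.set_printoptions(precision=4,suppress=True)
T=pickle.load(open("pics/top0.pkl","rb"));S=pickle.load(open("pics/scene0.pkl","rb"))
k=1/3.33
a=np.array([(32,113),(290,44),(352,296),(92,363)])*k+[165,200]
b=np.array([(368,258),(63,274),(32,47),(305,35)])*k+[300,140]
P=tri(T,a,S,b);print(P);print("mean",P.mean(0),[np.linalg.norm(P[i,:2]-P[(i+1)%4,:2]) for i in range(4)])
Q=onz(T,a,.065);x=(Q[0]+Q[1]-Q[2]-Q[3]);y=(Q[0]+Q[3]-Q[1]-Q[2])
print("box",Q.mean(0),np.degrees([np.arctan2(x[1],x[0]),np.arctan2(-y[0],y[1])]))
# ridge tops midpoints
C=Q.mean(0)[:2];th=(np.arctan2(x[1],x[0])+np.arctan2(-y[0],y[1]))/2
R=np.array([[np.cos(th),-np.sin(th)],[np.sin(th),np.cos(th)]])
for n,s,(x0,x1,y0,y1) in(("top",T,(300,385,215,300)),("scene",S,(186,275,145,215))):
    hsv=cv2.cvtColor(s["img"],cv2.COLOR_RGB2HSV);m=np.zeros((420,560),np.uint8)
    m[y0:y1,x0:x1]=(hsv[y0:y1,x0:x1,1]>130)*255
    m=cv2.morphologyEx(cv2.morphologyEx(m,cv2.MORPH_CLOSE,np.ones((3,3))),cv2.MORPH_OPEN,np.ones((9,9)))
    c=max(cv2.findContours(m,0,1)[0],key=cv2.contourArea)
    h=cv2.convexHull(c).reshape(-1,2)
    e=cv2.fitEllipse(h);print(n,e)
    for z in(0.005,.02):
        w=onz(s,h,z)[:,:2].astype(np.float32);A=np.c_[2*w,np.ones(len(w))];q=np.linalg.lstsq(A,(w**2).sum(1),rcond=None)[0]
        print(z,q[:2],np.sqrt(q[2]+q[:2]@q[:2]))
def seg(s,org,pts,z):print(onz(s,np.array(pts)*k+org,z)[:,:2])
for X in(-.055,.055):
    for Y in(-.07,0,.07):print(X,Y,C+R@[X,Y])
```

```text
[[0.5629 0.3332 0.0564 0.0029]
 [0.627  0.0943 0.0602 0.0032]
 [0.3965 0.0362 0.0585 0.0034]
 [0.3347 0.2713 0.059  0.0047]]
mean [0.4803 0.1838 0.0585 0.0035] [np.float64(0.24742825767166648), np.float64(0.23767436472167594), np.float64(0.24311147908875358), np.float64(0.23636339953941643)]
box [0.4798 0.1811 0.065 ] [14.7323 14.9989]
top ((340.39544677734375, 259.3990783691406), (72.27946472167969, 75.54341888427734), 135.7960205078125)
0.005 [ 0.4909 -0.1831] 0.11617114493003113
0.02 [ 0.4896 -0.1813] 0.11501378624697765
scene ((229.99984741210938, 179.73484802246094), (67.60917663574219, 81.84188842773438), 97.62173461914062)
0.005 [ 0.4854 -0.1806] 0.12179467291743465
0.02 [ 0.4968 -0.1767] 0.12007845425584207
-0.055 -0.07 [0.4446 0.0993]
-0.055 0 [0.4266 0.167 ]
-0.055 0.07 [0.4087 0.2346]
0.055 -0.07 [0.5509 0.1275]
0.055 0 [0.533  0.1952]
0.055 0.07 [0.515  0.2628]
```

Create plan.py:
```python
import sys,numpy as np
from scipy.spatial.transform import Rotation as Ro
from workcell import ctrl
def plan(x,y,z,yaw,half=None):
    """tool-down pose with tool y along +-(world y turned by yaw)"""
    o=ctrl.observe();R0=Ro.from_rotvec(o["orientation"]);p=np.array(o["tcp_pos"])
    out=[]
    for sg in(1,-1):
        yv=sg*np.array([-np.sin(yaw),np.cos(yaw),0]);zv=np.array([0,0,-1.]);xv=np.cross(yv,zv)
        out.append((R0.inv()*Ro.from_matrix(np.c_[xv,yv,zv])).as_rotvec())
    d=R0.inv().apply(np.array([x,y,z])-p)
    print("t",o["time_s"],"q",np.round(o["q"],2),"d",np.round(d,4),"rot",*[np.round(r,4) for r in out])
if __name__=="__main__": plan(*map(float,sys.argv[1:5]))
```

```bash
python3 plan.py 0.48 0.182 0.25 0.26; python3 plan.py 0.43 0.13 0.25 0.26
```

```text
t 0.1 q [-1.2   0.05  1.4   0.    1.69 -0.07] d [ 0.5119 -0.4866 -0.0187] rot [-0.0000e+00 -2.1000e-03 -2.9648e+00] [-0.0014  0.      0.1768]
t 0.1 q [-1.2   0.05  1.4   0.    1.69 -0.07] d [ 0.4446 -0.4606 -0.0187] rot [-0.0000e+00 -2.1000e-03 -2.9648e+00] [-0.0014  0.      0.1768]
```

Units first: shifts go in shares of 0.4 m and turns go in shares of pi rad. So 0.341 m is 0.8525, -0.324 m is -0.81, 0.177 rad is 0.0563.

Emit:
steer_hand:
  segments:
    - [[0.085,0.085,-0.08,-0.005,0,0,0.0064],[0.085,0.17,-0.1625,-0.01,0,0,0.0127],[0.085,0.255,-0.2425,-0.015,0,0,0.0191],[0.085,0.34,-0.325,-0.02,0,0,0.0255],[0.085,0.425,-0.405,-0.025,0,0,0.0318],[0.085,0.5125,-0.4875,-0.03,0,0,0.0382],[0.085,0.5975,-0.5675,-0.035,0,0,0.0446],[0.085,0.6825,-0.65,-0.04,0,0,0.0509],[0.085,0.7675,-0.73,-0.045,0,0,0.0563],[0.085,0.8525,-0.81,-0.0475,0,0,0.0563]]
  clamp_n: 30

```text
time_s: 1.1
tcp_pos: [0.3942, -0.0359, 0.2504]
orientation: [3.115, 0.406, 0.001]
contact_force: [1.5, -1.5, 0.3]
opening: 0.0849
gripper_force: 0.0
```

```bash
python3 plan.py 0.48 0.182 0.25 0.26
```

```text
t 1.1 q [-0.18 -0.33  1.71 -0.    1.76  1.13] d [ 0.1388 -0.1886  0.0003] rot [-6.0000e-04 -6.0000e-04  3.1409e+00] [ 0.0004 -0.0004 -0.0007]
```

Converted, -0.189 m is -0.4725, -0.16 m is -0.4.

Emit:
steer_hand:
  segments:
    - [[0.05,0.075,-0.1,0,0,0,0],[0.05,0.15,-0.2,0,0,0,0],[0.05,0.225,-0.3,0,0,0,0],[0.05,0.3,-0.4,0,0,0,0],[0.05,0.3475,-0.4725,0,0,0,0],[0.05,0.3475,-0.4725,0,0,0,0],[0.05,0.3475,-0.4725,0,0,0,0]]

```text
time_s: 1.8
tcp_pos: [0.4796, 0.1809, 0.2495]
orientation: [3.114, 0.409, -0.003]
contact_force: [-0.4, -0.6, 0.5]
opening: 0.0501
gripper_force: 0.0
```

Run:
```python
from h import *
from workcell import ctrl
o=ctrl.observe();print(o["tcp_pos"],o["qvel"],o["opening"])
s=ctrl.snapshot("wrist");pickle.dump(s,open("pics/w1.pkl","wb"));cv2.imwrite("pics/w1.png",s["img"][:,:,::-1])
P=[(x,y,z) for x,y,z in [(.48,.182,.026)]];print(proj(s,P),-cam(s)[2].T@cam(s)[3])
```

```text
[0.47957986 0.18085113 0.24947858] [-0.03190103 -0.03182792  0.01511036 -0.00114867 -0.00036554 -0.00243571] 0.0501239808305905
[[277.60524163 180.47089213]] [0.55109999 0.2003688  0.39190868]
```

View pics/w1.png

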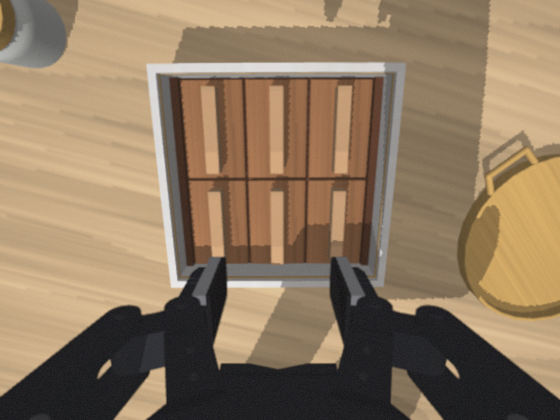

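The wrist view shows the box square in the frame. Ridge tops of the far row are near columns 209, 276 and 343 (rows 86–173), and the near row is partly visible from row 190.

Create ridges.py:
```python
from h import *
def ridges(s):
    hsv=cv2.cvtColor(s["img"],cv2.COLOR_RGB2HSV);h,S,v=[hsv[:,:,i].astype(int) for i in range(3)]
    P=proj(s,[(.48+.1*np.cos(.26)*a-.105*np.sin(.26)*b,.182+.1*np.sin(.26)*a+.105*np.cos(.26)*b,.03) for a,b in((1,1),(1,-1),(-1,-1),(-1,1))])
    roi=cv2.fillConvexPoly(np.zeros(h.shape,np.uint8),P.astype(int),1)
    m=((v>150)&(S<135)&(S>50)&(roi>0)).astype(np.uint8)*255
    m=cv2.morphologyEx(m,cv2.MORPH_OPEN,np.ones((3,3)))
    return [cv2.minAreaRect(c) for c in cv2.findContours(m,0,1)[0] if cv2.contourArea(c)>200]
```

Run:
```python
from ridges import *
s=pickle.load(open("pics/w1.pkl","rb"));hsv=cv2.cvtColor(s["img"],cv2.COLOR_RGB2HSV)
print(hsv[130,200:222:2])
for r in ridges(s):
    c=np.array(cv2.boxPoints(r));w=onz(s,c,.046);e=[np.linalg.norm(w[i]-w[(i+1)%4]) for i in(0,1)]
    print(np.round(r[0],1),np.round(w.mean(0)[:2],4),np.round(e,4))
```

```text
[[ 12 130 157]
 [ 13 126 156]
 [ 15 102 195]
 [ 15 101 197]
 [ 14  98 200]
 [ 14 102 197]
 [ 15 101 197]
 [ 15 101 199]
 [ 15 100 173]
 [ 15  91  95]
 [ 14 122  96]]
[338.  215.5] [0.4618 0.106 ] [0.0593 0.0143]
[298.5 203. ] [0.4646 0.1536] [0.0077 0.049 ]
[239.8 212.5] [0.4362 0.2147] [0.009  0.0727]
[206.8 219. ] [0.4183 0.2494] [0.0328 0.0909]
[319.  202.5] [0.4711 0.1315] [0.0507 0.0233]
[266.9 220.6] [0.4339 0.1824] [0.037  0.0962]
[330.1 132.5] [0.5463 0.1421] [0.0906 0.0409]
[264.9 132.4] [0.5287 0.2087] [0.0362 0.09  ]
[200.6 132.4] [0.5113 0.2745] [0.033  0.0914]
```

Emit:
steer_hand:
  segments:
    - [[0.05,0.05,0,0.075,0,0,0],[0.05,-0.05,0,0.075,0,0,0],[0.05,-0.125,0,0.075,0,0,0],[0.05,-0.125,0,0.075,0,0,0],[0.05,-0.125,0,0.075,0,0,0]]

```text
time_s: 2.35
tcp_pos: [0.4316, 0.1667, 0.221]
orientation: [-3.115, -0.405, -0.003]
contact_force: [-0.4, -0.2, 0.5]
opening: 0.0503
gripper_force: 0.0
```

Run:
```python
from ridges import *
from workcell import ctrl
s=ctrl.snapshot("wrist");pickle.dump(s,open("pics/w2.pkl","wb"));cv2.imwrite("pics/w2.png",s["img"][:,:,::-1]);print(ctrl.observe()["tcp_pos"])
for r in ridges(s):
    c=np.array(cv2.boxPoints(r));w=onz(s,c,.046);e=[np.linalg.norm(w[i]-w[(i+1)%4]) for i in(0,1)]
    print(np.round(r[0],1),np.round(w.mean(0)[:2],4),np.round(e,4))
```

```text
[0.43195593 0.16696301 0.22108317]
[343.7 189.5] [0.4487 0.1025] [0.0854 0.0143]
[234.1 176.5] [0.4338 0.2136] [0.0078 0.0727]
[197.1 186. ] [0.4138 0.2478] [0.0321 0.0956]
[321.9 176.4] [0.4562 0.1281] [0.0757 0.0235]
[299.5 158. ] [0.4691 0.1552] [0.0068 0.0355]
[263.  185.5] [0.4314 0.183 ] [0.0371 0.0943]
[189.9  82.8] [0.5091 0.2727] [0.0324 0.0915]
[335.4  82.5] [0.5437 0.1414] [0.0909 0.0411]
[261.5  82.6] [0.5261 0.208 ] [0.0362 0.09  ]
```

```bash
sed -i 's/(v>150)&(S<135)/(v>165)\&(S<113)/' ridges.py
```

Run:
```python
from ridges import *
np.set_printoptions(precision=4,suppress=True)
W=[pickle.load(open(f"pics/w{i}.pkl","rb")) for i in(1,2)];C=[]
for s in W:
    L=[]
    for r in ridges(s):
        c=np.array(cv2.boxPoints(r));w=onz(s,c,.046);e=[np.linalg.norm(w[i]-w[(i+1)%4]) for i in(0,1)]
        print(np.round(r[0],1),w.mean(0)[:2],np.array(e))
        if min(e)<.02 and max(e)>.085 and max(e)<.096:
            L.append((c.mean(0),w.mean(0)))
    C.append(L);print()
for a in C[0]:
    for b in C[1]:
        if np.linalg.norm(a[1]-b[1])<.02: print("tri",tri(W[0],[a[0]],W[1],[b[0]]))
# box rim corners: near ridge rows at yaw .26
```

```text
[337.9 215.8] [0.4614 0.106 ] [0.0577 0.0135]
[276.5 226. ] [0.4309 0.1703] [0.0122 0.0829]
[215.5 224. ] [0.4154 0.2386] [0.0141 0.0785]
[342.5 130.5] [0.5518 0.1302] [0.0859 0.0135]
[275.9 131. ] [0.5332 0.1979] [0.0134 0.0865]
[209.7 131. ] [0.5153 0.2655] [0.0136 0.0871]

[206.5 190.5] [0.412  0.2377] [0.0139 0.0857]
[343.9 189.5] [0.4487 0.1023] [0.0852 0.0135]
[275.2 190. ] [0.4304 0.17  ] [0.0135 0.0858]
[198.8  79.9] [0.5139 0.2652] [0.0136 0.0843]
[349.6  79. ] [0.5503 0.1296] [0.0843 0.0135]
[274.1  79.1] [0.5322 0.1975] [0.0136 0.0837]
```

View pics/w2.png

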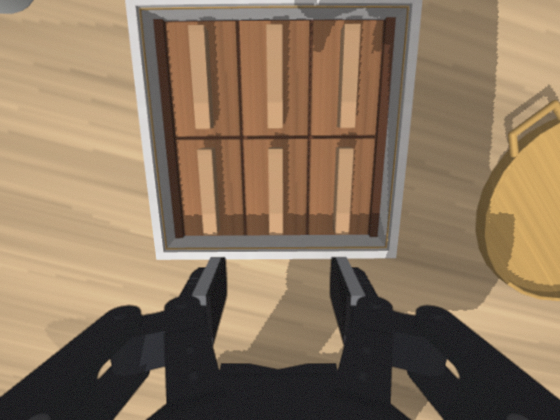

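All six ridges show clearly, far row around (199–350, 79) and near row (206–344, 190). I'll triangulate their heights.

Run:
```python
from ridges import *
np.set_printoptions(precision=4,suppress=True)
W=[pickle.load(open(f"pics/w{i}.pkl","rb")) for i in(1,2)]
a=[(342.5,130.5),(275.9,131),(209.7,131)];b=[(349.6,79),(274.1,79.1),(198.8,79.9)]
print(tri(W[0],a,W[1],b))
print("spacing height check")
p=onz(W[1],[(343.9,189.5),(275.2,190),(206.5,190.5),(349.6,79),(274.1,79.1),(198.8,79.9)],.046)
print(np.linalg.norm(p[0]-p[2]),np.linalg.norm(p[1]-p[4]),p.mean(0),np.degrees(np.arctan2(*(p[3:]-p[:3]).mean(0)[1::-1])), np.degrees(np.arctan2(*( (p[2]-p[0])*[-1,1,1])[:2])))
```

```bash
python3 plan.py .4487 .1023 .06 .26;python3 plan.py .5503 .1296 .06 .26;python3 plan.py .4304 .17 .06 .26
```

```text
[[0.5533 0.1283 0.0352 0.0002]
 [0.5343 0.1982 0.0389 0.0002]
 [0.5158 0.2678 0.0365 0.0002]]
spacing height check
0.1401521934869781 0.10540952526330478 [0.4827 0.1841 0.046 ] 15.098889459907607 15.146090254127765
t 2.4 q [ 0.29 -0.12  1.59 -0.    1.67  1.6 ] d [-0.0007  0.0668  0.1611] rot [-3.20e-03 -2.00e-04  3.14e+00] [ 0.0001 -0.0021 -0.0016]
t 2.4 q [ 0.29 -0.12  1.59 -0.    1.67  1.6 ] d [0.1045 0.0663 0.1613] rot [-3.20e-03 -2.00e-04  3.14e+00] [ 0.0001 -0.0021 -0.0016]
t 2.4 q [ 0.29 -0.12  1.59 -0.    1.67  1.6 ] d [-0.0011 -0.0033  0.1611] rot [-3.20e-03 -2.00e-04  3.14e+00] [ 0.0001 -0.0021 -0.0016]
```

Converted, 0.19 m is 0.475, -0.003 m is -0.0075.

Emit:
steer_hand:
  segments:
    - [[0.05,-0.0025,-0.0075,0.1,0,0,0],[0.05,-0.0025,-0.0075,0.2,0,0,0],[0.05,-0.0025,-0.0075,0.3,0,0,0],[0.05,-0.0025,-0.0075,0.375,0,0,0],[0.05,-0.0025,-0.0075,0.425,0,0,0],[0.05,-0.0025,-0.0075,0.45,0,0,0],[0.05,-0.0025,-0.0075,0.4675,0,0,0],[0.05,-0.0025,-0.0075,0.475,0,0,0],[0.05,-0.0025,-0.0075,0.475,0,0,0]]
  clamp_n: 30

```text
time_s: 3.3
tcp_pos: [0.4303, 0.1703, 0.0309]
orientation: [-3.115, -0.407, -0.002]
contact_force: [-0.0, 0.2, -0.7]
opening: 0.0504
gripper_force: 0.0
```

Emit:
steer_hand:
  segments:
    - [[0.0,0,0,0,0,0,0],[0.0,0,0,0,0,0,0],[0.0,0,0,0,0,0,0],[0.0,0,0,0,0,0,0],[0.0,0,0,0,0,0,0],[0.0,0,0,0,0,0,0]]
  clamp_n: 30

```text
time_s: 3.9
tcp_pos: [0.4305, 0.1694, 0.0312]
orientation: [3.113, 0.407, 0.002]
contact_force: [0.4, -6.0, 3.5]
opening: 0.0133
gripper_force: 32.2
```

Converted, -0.003 m is -0.0075, -0.002 m is -0.005.

Emit:
steer_hand:
  segments:
    - [[0.0,0,0,-0.0025,0,0,0],[0.0,0,0,-0.005,0,0,0],[0.0,0,0,-0.0075,0,0,0],[0.0,0,0,-0.0075,0,0,0]]

```text
time_s: 4.3
tcp_pos: [0.4305, 0.1694, 0.0332]
orientation: [3.113, 0.406, 0.003]
contact_force: [4.4, -4.3, -5.4]
opening: 0.0132
gripper_force: 30.9
```

Ridge 2 resists (force change of about 9 N over 2 mm), so it is glued. Release and go to the neighbour.

Converted, 0.071 m is 0.1775, 0.003 m is 0.0075.

Emit:
steer_hand:
  segments:
    - [[0.05,0,0,0.0075,0,0,0],[0.05,0,0,0.0075,0,0,0],[0.05,0,0,0.0075,0,0,0],[0.05,0,0,-0.05,0,0,0],[0.05,0,0.0025,-0.1125,0,0,0],[0.05,0,0.09,-0.1175,0,0,0],[0.05,0,0.1775,-0.1175,0,0,0],[0.05,0,0.1775,-0.075,0,0,0],[0.05,0,0.1775,-0.025,0,0,0],[0.05,0,0.1775,0.0075,0,0,0]]

```text
time_s: 5.3
tcp_pos: [0.4476, 0.1015, 0.0292]
orientation: [-3.115, -0.406, 0.001]
contact_force: [-0.5, 0.1, 0.1]
opening: 0.0497
gripper_force: 0.0
```

Emit:
steer_hand:
  segments:
    - [[0.05,0,0,0,0,0,0],[0.0,0,0,0,0,0,0],[0.0,0,0,0,0,0,0],[0.0,0,0,0,0,0,0],[0.0,0,0,0,0,0,0],[0.0,0,0,0,0,0,0],[0.0,0,0,0,0,0,0]]

```text
time_s: 6.0
tcp_pos: [0.4488, 0.1017, 0.0314]
orientation: [3.115, 0.407, 0.003]
contact_force: [-1.1, -1.5, 5.8]
opening: 0.0132
gripper_force: 32.3
```

Emit:
steer_hand:
  segments:
    - [[0.0,0,0,-0.0025,0,0,0],[0.0,0,0,-0.005,0,0,0],[0.0,0,0,-0.0075,0,0,0],[0.0,0,0,-0.0075,0,0,0]]

```text
time_s: 6.4
tcp_pos: [0.4487, 0.1017, 0.0332]
orientation: [3.115, 0.407, 0.003]
contact_force: [6.5, 0.7, -5.1]
opening: 0.0131
gripper_force: 30.8
```

Ridge 1 is glued too. Ridge 4 is next.

Converted, 0.108 m is 0.27, 0.1 m is 0.25.

Emit:
steer_hand:
  segments:
    - [[0.05,0,0,0.0075,0,0,0],[0.05,0,0,0.0075,0,0,0],[0.05,0,0,0.0075,0,0,0],[0.05,0,0,-0.075,0,0,0],[0.05,0.05,0,-0.1175,0,0,0],[0.05,0.15,0,-0.1175,0,0,0],[0.05,0.25,0,-0.1175,0,0,0],[0.05,0.27,0,-0.1,0,0,0],[0.05,0.27,0,-0.05,0,0,0],[0.05,0.27,0,0.0075,0,0,0]]

```text
time_s: 7.4
tcp_pos: [0.5524, 0.1295, 0.0298]
orientation: [-3.115, -0.407, -0.0]
contact_force: [0.7, -0.1, 0.6]
opening: 0.0503
gripper_force: 0.0
```

Emit:
steer_hand:
  segments:
    - [[0.05,0,0,0,0,0,0],[0.0,0,0,0,0,0,0],[0.0,0,0,0,0,0,0],[0.0,0,0,0,0,0,0],[0.0,0,0,0,0,0,0],[0.0,0,0,0,0,0,0],[0.0,0,0,0,0,0,0]]

```text
time_s: 8.1
tcp_pos: [0.553, 0.1299, 0.032]
orientation: [-3.115, -0.408, -0.004]
contact_force: [-1.7, 1.7, 6.6]
opening: 0.0133
gripper_force: 32.3
```

Emit:
steer_hand:
  segments:
    - [[0.0,0,0,-0.0025,0,0,0],[0.0,0,0,-0.005,0,0,0],[0.0,0,0,-0.0075,0,0,0],[0.0,0,0,-0.0075,0,0,0]]

```text
time_s: 8.5
tcp_pos: [0.5529, 0.1299, 0.0333]
orientation: [-3.114, -0.407, -0.003]
contact_force: [5.4, 3.7, -3.8]
opening: 0.0135
gripper_force: 30.9
```

Ridge 4 is glued. Ridge 5 is next.

Converted, -0.07 m is -0.175, -0.047 m is -0.1175.

Emit:
steer_hand:
  segments:
    - [[0.05,0,0,0.0075,0,0,0],[0.05,0,0,0.0075,0,0,0],[0.05,0,0,0.0075,0,0,0],[0.05,0,0,-0.05,0,0,0],[0.05,0,0,-0.1125,0,0,0],[0.05,0,-0.0875,-0.1175,0,0,0],[0.05,0,-0.175,-0.1175,0,0,0],[0.05,0,-0.175,-0.075,0,0,0],[0.05,0,-0.175,-0.025,0,0,0],[0.05,0,-0.175,0.005,0,0,0]]

```text
time_s: 9.5
tcp_pos: [0.5336, 0.1969, 0.0298]
orientation: [3.114, 0.407, -0.003]
contact_force: [-0.5, -0.5, 0.3]
opening: 0.0498
gripper_force: 0.0
```

Emit:
steer_hand:
  segments:
    - [[0.05,0,0,0,0,0,0],[0.0,0,0,0,0,0,0],[0.0,0,0,0,0,0,0],[0.0,0,0,0,0,0,0],[0.0,0,0,0,0,0,0],[0.0,0,0,0,0,0,0],[0.0,0,0,0,0,0,0]]

```text
time_s: 10.2
tcp_pos: [0.535, 0.1976, 0.0326]
orientation: [-3.114, -0.407, -0.003]
contact_force: [-1.5, 1.9, 5.2]
opening: 0.0132
gripper_force: 32.3
```

Emit:
steer_hand:
  segments:
    - [[0.0,0,0,-0.0025,0,0,0],[0.0,0,0,-0.005,0,0,0],[0.0,0,0,-0.0075,0,0,0],[0.0,0,0,-0.0075,0,0,0]]

```text
time_s: 10.6
tcp_pos: [0.535, 0.1975, 0.034]
orientation: [-3.114, -0.407, -0.003]
contact_force: [5.9, 4.9, -4.7]
opening: 0.0133
gripper_force: 31.0
```

Ridge 5 is glued. Ridge 6 is next.

Converted, -0.07 m is -0.175, -0.047 m is -0.1175.

Emit:
steer_hand:
  segments:
    - [[0.05,0,0,0.0075,0,0,0],[0.05,0,0,0.0075,0,0,0],[0.05,0,0,0.0075,0,0,0],[0.05,0,0,-0.05,0,0,0],[0.05,0,0,-0.1125,0,0,0],[0.05,0,-0.0875,-0.1175,0,0,0],[0.05,0,-0.175,-0.1175,0,0,0],[0.05,0,-0.175,-0.075,0,0,0],[0.05,0,-0.175,-0.025,0,0,0],[0.05,0,-0.175,0.0075,0,0,0]]

```text
time_s: 11.6
tcp_pos: [0.5157, 0.2645, 0.0298]
orientation: [3.114, 0.407, -0.003]
contact_force: [-0.6, -0.7, -0.7]
opening: 0.0497
gripper_force: 0.0
```

Emit:
steer_hand:
  segments:
    - [[0.05,0,0,0,0,0,0],[0.0,0,0,0,0,0,0],[0.0,0,0,0,0,0,0],[0.0,0,0,0,0,0,0],[0.0,0,0,0,0,0,0],[0.0,0,0,0,0,0,0],[0.0,0,0,0,0,0,0]]

```text
time_s: 12.3
tcp_pos: [0.5172, 0.2648, 0.0326]
orientation: [-3.115, -0.407, -0.004]
contact_force: [-0.3, -2.1, 6.2]
opening: 0.0131
gripper_force: 31.0
```

Emit:
steer_hand:
  segments:
    - [[0.0,0,0,-0.0025,0,0,0],[0.0,0,0,-0.005,0,0,0],[0.0,0,0,-0.0075,0,0,0],[0.0,0,0,-0.0075,0,0,0]]

```text
time_s: 12.7
tcp_pos: [0.5161, 0.2646, 0.034]
orientation: [3.115, 0.407, -0.001]
contact_force: [0.3, -0.7, -0.7]
opening: 0.0132
gripper_force: 30.1
```

Ridge 6 comes up freely (-0.7 N), so this is the loose panel. Lift it with a firmer grip and slow start.

Converted, -0.12 m is -0.3, -0.105 m is -0.2625.

Emit:
steer_hand:
  segments:
    - [[0.0,0,0,-0.01,0,0,0],[0.0,0,0,-0.025,0,0,0],[0.0,0,0,-0.05,0,0,0],[0.0,0,0,-0.0875,0,0,0],[0.0,0,0,-0.1375,0,0,0],[0.0,0,0,-0.2,0,0,0],[0.0,0,0,-0.2625,0,0,0],[0.0,0,0,-0.3,0,0,0],[0.0,0,0,-0.3,0,0,0],[0.0,0,0,-0.3,0,0,0]]
  clamp_n: 45

```text
time_s: 13.7
tcp_pos: [0.5162, 0.2646, 0.1539]
orientation: [3.115, 0.407, -0.001]
contact_force: [-0.3, 0.2, -2.0]
opening: 0.0129
gripper_force: 50.2
```

```bash
python3 plan.py 0.49 -0.18 0.15 0.26
```

Run:
```python
from h import *
from workcell import ctrl
for n in("wrist","top","scene"):
    s=ctrl.snapshot(n);pickle.dump(s,open(f"pics/{n}3.pkl","wb"))
    if n=="wrist":cv2.imwrite("pics/w3.png",s["img"][:,:,::-1])
```

```text
t 13.7 q [ 0.41  0.24  1.35 -0.    1.55  1.72] d [-0.1395  0.423   0.004 ] rot [ 6.0000e-04 -2.0000e-04  3.1414e+00] [ 0.0001  0.0004 -0.0002]
```

View pics/w3.png

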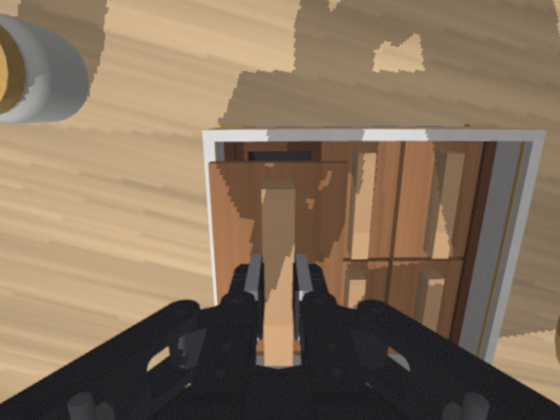

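The panel is held level, its ridge spanning rows 185–365 at column 279, with the dark empty slot behind it at (280,155). Carry it towards the tray.

Converted, 0.333 m is 0.8325, 0.315 m is 0.7875.

Emit:
steer_hand:
  segments:
    - [[0.0,-0.015,0.045,0,0,0,0],[0.0,-0.0425,0.13,0,0,0,0],[0.0,-0.075,0.23,0,0,0,0],[0.0,-0.11,0.33,0,0,0,0],[0.0,-0.1425,0.43,0,0,0,0],[0.0,-0.175,0.53,0,0,0,0],[0.0,-0.2075,0.63,0,0,0,0],[0.0,-0.2375,0.72,0,0,0,0],[0.0,-0.26,0.7875,0,0,0,0],[0.0,-0.275,0.8325,0,0,0,0]]

```text
time_s: 14.85
tcp_pos: [0.4949, -0.0873, 0.1532]
orientation: [-3.115, -0.404, 0.003]
contact_force: [0.2, -0.4, -1.7]
opening: 0.0129
gripper_force: 50.2
```

Emit:
steer_hand:
  segments:
    - [[0.0,0,0.005,0,0,0,0],[0.0,0,0.005,0,0,0,0],[0.0,0,0.005,0,0,0,0]]

```text
time_s: 15.15
tcp_pos: [0.4961, -0.0864, 0.1538]
orientation: [-3.114, -0.408, 0.001]
contact_force: [-0.5, 0.2, -0.9]
opening: 0.0126
gripper_force: 50.2
```

Run:
```python
from h import *
from workcell import ctrl
from plan import plan
plan(.49,-.18,.15,.26)
s=ctrl.snapshot("wrist");pickle.dump(s,open("pics/w4.pkl","wb"));cv2.imwrite("pics/w4.png",s["img"][:,:,::-1]);print(proj(s,[(.49,-.18,.005)]))
T=ctrl.snapshot("top");pickle.dump(T,open("pics/top4.pkl","wb"))
```

```text
t 15.15 q [-0.25  0.03  1.58  0.    1.53  1.06] d [-0.03    0.0889  0.0038] rot [-1.0000e-03 -1.0000e-03 -3.1409e+00] [-0.0006  0.0007  0.0007]
[[370.35303183 227.00409746]]
```

View pics/w4.png

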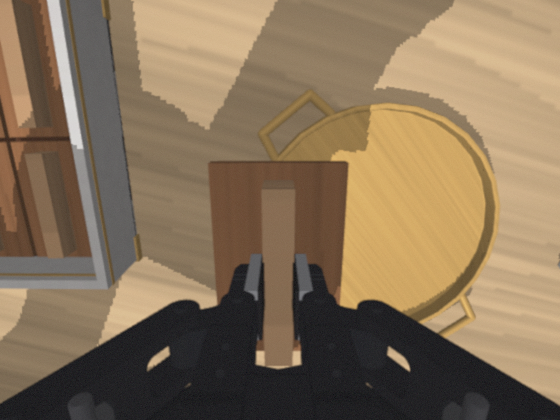

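The tray is to the right of the held panel: top edge near (390,104), right edge near (498,210). Ridge ends are at rows 184 and 365, column 279. I'll fit the tray circle and the panel offset.

Run:
```python
from h import *
from plan import plan
np.set_printoptions(precision=4,suppress=True)
s=pickle.load(open("pics/w4.pkl","rb"))
hsv=cv2.cvtColor(s["img"],cv2.COLOR_RGB2HSV);m=((hsv[:,:,1]>120)*255).astype(np.uint8);m[:,:352]=0;m[330:]=0
m=cv2.morphologyEx(m,cv2.MORPH_OPEN,np.ones((13,13)))
c=max(cv2.findContours(m,0,1)[0],key=cv2.contourArea).reshape(-1,2)
c=c[(c[:,0]>365)&(c[:,1]<290)];print(len(c),c.min(0),c.max(0))
from scipy.optimize import least_squares
for z in(.01,.02):
    w=onz(s,c,z)[:,:2];r=least_squares(lambda q:np.hypot(*(w-q[:2]).T)-q[2],[.49,-.18,.115],loss="soft_l1",f_scale=.002);print(z,r.x,r.cost)
e=onz(s,[(279,184),(279,365)],.1538+.0134);print("ridge",e,e.mean(0),np.linalg.norm(e[0]-e[1]))
p=onz(s,[(209,162),(348,162)],.1538-.0066);print("panel far edge",p,np.linalg.norm(p[0]-p[1]))
```

```text
286 [366 104] [498 289]
0.01 [ 0.5006 -0.1892  0.105 ] 0.00038762727004622326
0.02 [ 0.503  -0.185   0.1013] 0.000366366292734934
ridge [[ 0.5412 -0.0744  0.1672]
 [ 0.4525 -0.098   0.1672]] [ 0.4969 -0.0862  0.1672] 0.09179832766593338
panel far edge [[ 0.5389 -0.0412  0.1472]
 [ 0.5556 -0.1039  0.1472]] 0.06494111943573885
```

Run:
```python
from h import *
from scipy.optimize import least_squares
np.set_printoptions(precision=4,suppress=True)
s=pickle.load(open("pics/w4.pkl","rb"))
c=[(345,113),(390,104),(440,115),(480,152),(498,205),(490,252),(466,294)]
w=onz(s,c,.02)[:,:2]
for f in(0,1):
    r=least_squares(lambda q:np.hypot(*(w-q[:2]).T)-(q[2] if f else .115),[.49,-.18,.115]);print(r.x,r.fun)
```

```bash
python3 plan.py .492 -.181 .15 .26
```

```text
[ 0.4875 -0.1805  0.115 ] [-0.0016  0.0006  0.0015 -0.0002 -0.0004 -0.0011  0.0007]
[ 0.4881 -0.181   0.1143] [-0.0012  0.0007  0.0015 -0.0004 -0.0005 -0.0011  0.0011]
t 15.25 q [-0.25  0.03  1.58  0.    1.53  1.06] d [-0.0285  0.0903  0.0041] rot [-5.0000e-04 -4.0000e-04 -3.1405e+00] [-0.0002  0.0003  0.0011]
```

Three estimates agree on the tray centre at about (0.489, -0.181). The panel centre is within 1 mm of the tool. Move over and lower.

Converted, 0.126 m is 0.315, 0.0895 m is 0.2238.

Emit:
steer_hand:
  segments:
    - [[0.0,-0.02,0.055,0,0,0,0],[0.0,-0.045,0.13,0,0,0,0],[0.0,-0.0675,0.1925,0,0,0,0],[0.0,-0.0775,0.2238,0.025,0,0,0],[0.0,-0.0775,0.2238,0.0875,0,0,0],[0.0,-0.0775,0.2238,0.175,0,0,0],[0.0,-0.0775,0.2238,0.25,0,0,0],[0.0,-0.0775,0.2238,0.295,0,0,0],[0.0,-0.0775,0.2238,0.315,0,0,0],[0.0,-0.0775,0.2238,0.315,0,0,0]]

```text
time_s: 16.25
tcp_pos: [0.4886, -0.1808, 0.027]
orientation: [-3.114, -0.408, 0.003]
contact_force: [0.1, 0.8, -1.1]
opening: 0.0126
gripper_force: 50.3
```

Emit:
steer_hand:
  segments:
    - [[0.0,0,0,0.0025,0,0,0],[0.0,0,0,0.0075,0,0,0],[0.0,0,0,0.0125,0,0,0],[0.0,0,0,0.015,0,0,0],[0.0,0,0,0.015,0,0,0]]

```text
time_s: 16.75
tcp_pos: [0.4892, -0.1818, 0.0224]
orientation: [3.115, 0.407, 0.0]
contact_force: [-0.8, -0.6, -1.3]
opening: 0.0126
gripper_force: 50.3
```

Not yet in contact. Lower in 1 mm steps until the force changes.

Emit:
steer_hand:
  segments:
    - [[0.0,0,0,0.0025,0,0,0],[0.0,0,0,0.005,0,0,0],[0.0,0,0,0.005,0,0,0],[0.0,0,0,0.005,0,0,0]]

```text
time_s: 17.15
tcp_pos: [0.4892, -0.1818, 0.0203]
orientation: [3.115, 0.407, -0.0]
contact_force: [-0.2, 0.7, -0.8]
opening: 0.0124
gripper_force: 50.3
```

Emit:
steer_hand:
  segments:
    - [[0.0,0,0,0.0025,0,0,0],[0.0,0,0,0.0025,0,0,0],[0.0,0,0,0.0025,0,0,0]]

```text
time_s: 17.45
tcp_pos: [0.4894, -0.1819, 0.0197]
orientation: [3.115, 0.407, 0.001]
contact_force: [-2.5, -0.5, 4.6]
opening: 0.0123
gripper_force: 50.8
```

Contact at TCP 0.0197, as predicted (4.6 N). Release and rise.

Converted, -0.19 m is -0.475, -0.15 m is -0.375.

Emit:
steer_hand:
  segments:
    - [[0.06,0,0,0,0,0,0],[0.06,0,0,0,0,0,0],[0.06,0,0,0,0,0,0],[0.06,0,0,0,0,0,0],[0.06,0,0,-0.025,0,0,0],[0.06,0,0,-0.075,0,0,0],[0.06,0,0,-0.175,0,0,0],[0.06,0,0,-0.275,0,0,0],[0.06,-0.05,0,-0.375,0,0,0],[0.06,-0.1,0,-0.475,0,0,0]]

```text
time_s: 18.45
tcp_pos: [0.4499, -0.1919, 0.2117]
orientation: [3.114, 0.408, 0.001]
contact_force: [1.1, -0.6, -0.2]
opening: 0.0598
gripper_force: 0.0
```

Run:
```python
from h import *
from workcell import ctrl
s=ctrl.snapshot("wrist");pickle.dump(s,open("pics/w5.pkl","wb"));cv2.imwrite("pics/w5.png",s["img"][:,:,::-1]);print(proj(s,[(.489,-.181,.013)]))
```

```text
[[277.98933234 148.358234  ]]
```

View pics/w5.png

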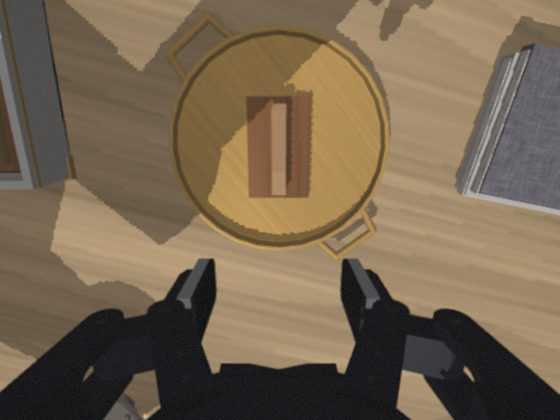

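The panel lies flat and ridge up at (279,147) in the tray, whose centre is about (281,138), so it is roughly 10 mm off centre. The gripper is clear, so I'll hand in.

Emit:
steer_hand:
  segments:
    - [[0.06,0,0,0,0,0,0],[0.06,0,0,0,0,0,0]]

```text
time_s: 18.7
tcp_pos: [0.4504, -0.192, 0.2094]
orientation: [3.115, 0.407, 0.0]
contact_force: [0.6, -1.2, -1.5]
opening: 0.0597
gripper_force: 0.0
```

```bash
python3 -c "
from workcell import ctrl
print(ctrl.finish_job())"
```

```text
the job is handed in; nothing more can be done
None
```

The loose panel was at ridge 6; it now lies flat and ridge up in the tray, roughly 10 mm off centre, and the job is handed in at 18.7 s (no verdict came back); panels 1, 2, 4 and 5 held at about 2 mm of pull, and panel 3 was never tugged.

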